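# Hinge check on a printed fin board

## Robot

A 6-joint arm with a two-finger parallel gripper is mounted at the origin on the work surface. World frame = base frame: x ahead of the robot, y to its left, z up, the work surface at z = 0. Lengths are in m, angles in rad, forces in N, time in s.
With the tool pointing down it reaches from about 0.35 to 0.725 m from the base axis. Payload 4.3 kg.
Tool frame: the origin (TCP) lies between the finger pads; the fingertips stand robot.tip_reach ahead of it and the grasp point (between the pads) lies 8 mm behind it (robot.tip_reach is the distance from the TCP to the fingertips, in m); z points along the fingers, y is the line along which they close (so a half turn about z gives the same grasp; the last joint's range is limited). The gripper opens to 85 mm and grips with 20 to 120 N. Pads are 22 mm wide; open, the fingers measure 114 mm over their backs; the gripper's body (76 mm by 85 mm) begins 54 mm behind the grasp point. The pads swing forward as they close: fully open they stand 13 mm farther back than shut.
Start: joints at [1.239, 0.377, 0.081, 1.274, 0, 1.46], TCP at [0.126, 0.561, 0.242] pointing down, gripper open.
Joint ranges: [-2.72, 2.72], [-0.84, 1.66], [-1.02, 1.22], [-1.77, 2.12], [-1.37, 1.28], [-3.14, 3.14]. Speed limits (rad/s): [2.57, 2.57, 3.14, 3.14, 3.14, 3.14].

## Interface

Orientations are given as a rotation vector (axis times angle).
In Python, from workcell import status, viewer, order, robot gives the robot as it stands.
- The arm moves only by the tool arm_command, never from a script. Its argument "steps" is a list of rows, each an object with "translation": the shift along the tool's x, y, z in units of 0.5 m (1.0 is 0.5 m), a list of three; "twist": the turn about the tool's z in units of 45 degrees (1.0 is 45 degrees). A call has 1 to 8 rows; each row is the pose to reach, as a shift and turn from the pose commanded when the call began, along the tool's axes at that moment; what a row does not reach only later rows make up. A row lasts 1/12 s, in which the tool goes at most 41.7 mm and 7.16 degrees, less where a joint would pass 70% of its speed; a pose out of reach is approached as far as the arm can. A call with a number of a shift or a turn outside -1 to 1 is refused whole. A call with a gripper value outside its range is refused whole. "grip" is the finger opening in mm, from 0 to 85.4, set as the call begins (left out, the last holds). The fingers move at their own pace and stop on an object; the grip force is fixed at half the most. Time passes only in rows, so rows that repeat a pose let the fingers close. It gives the time, the measured TCP pose, the force, the opening and the grip force at its end, in the units of the state.
- status.sense(): the state, without advancing time (a new reading comes with each control period).
- viewer.camera(name): name is "side" or "top"; returns (picture, depth): 480x640x3 uint8, red, green, blue; 480x640 float32, m along the optical axis (not along the pixel's ray), 0 where there is no reading.
- viewer.camera_model(name): a dict with "fx", "fy", "cx", "cy" (pixels), "R" (3x3) and "t" (3): a world point X has camera coordinates R X + t. Camera axes: x right, y down, z forward; pixel columns grow to the right and rows downward; lengths in m; the calibration is good to about 2 mm. A picture is of the moment at which its call begins. camera_model takes no time and is no camera call.
- order.finish_job(): hands the job in; it is judged then, once.
The state is a dict: "time": time; "joints": joint angles; "joint_velocities": joint speeds; "joint_torque": joint torques, N m; "tool_pos": TCP position; "tcp_rot": TCP orientation; "ft_force": force on the tool from outside, world axes, zero at the start; "torque": the same for the moment, N m; "width": finger opening in m; "grip_force": force on a finger pad.
Only numpy, scipy, OpenCV 4.12 (cv2) and the standard library are available. Lean on these libraries where they do the work, as an engineer would, in place of code of your own. Each camera call takes 0.05 s, during which the arm holds its last target. There are 200 camera calls.

## Task

Check the hinges of the printed test board: with your fingertips, stroke gently along the curved row of seven white fins, from the end with the round mark to the end with the bar, so that the fins fold over one after another and all seven are left lying nearly flat. Leave the straight row of three fins standing. Lift nothing, do not press hard on the board, do not shift the board, and leave the small models, the tray and the spool on and around it where they are.

Things in the scene. Friction and masses are not known exactly. Their poses are not given: they have to be found in the camera images.
- board: Loose grey test board lying on the table, 220 (its x) x 340 (its y) x 12 mm, 1.8 kg, turned up to 35 degrees either way. Origin: centre of its underside; x away from the robot, y left. On top, white hinged fins: a curved row of seven (arc of 130 mm radius about x = -90, y = 0 mm, bulging to +x), and a straight row of three at x = -85, y = -45, 0, 45 mm, near the robot's edge.
- start_mark (a point): Centre of the flush black round mark, 24 mm across, on the board's top, on the arc 48 mm before the hinge of fin 1 (board x = -59, y = -126 mm): the starting end. The finishing end has a flush black bar, 6 x 28 mm, on the arc 52 mm past the hinge of fin 7 (board x = -63, y = 127 mm).
- fin1_foot (a point): Point on the board's top below the middle of the hinge of fin 1 of the curved row (1 next to the round mark, 7 next to the bar; 41.6 mm apart along the arc). Each fin is a white plate 36 mm tall, 24 mm wide across the arc, 3 mm thick; its hinge line is 3 mm above the board's top. Folded flat, fin and hinge reach 9 mm above the board's top.
- fin1 (a joint): Hinge of fin 1 of the curved row, rad: 0 upright, 1.48 folded forwards and flat. Starts upright or leaning forwards up to 0.3 rad. A little stiff: about 0.2 N at the top edge moves it, and it stays at whatever angle it is left.
- fin2_foot (a point): Point on the board's top below the middle of the hinge of fin 2 of the curved row (1 next to the round mark, 7 next to the bar; 41.6 mm apart along the arc). It can fold only forwards along the arc, away from the round mark; pushed the other way it meets a stop.
- fin2 (a joint): Hinge of fin 2 of the curved row, rad: 0 upright, 1.48 folded forwards and flat. As fin 1.
- fin3_foot (a point): Point on the board's top below the middle of the hinge of fin 3 of the curved row (1 next to the round mark, 7 next to the bar; 41.6 mm apart along the arc). A finger end that passes over a fin at height h above the board's top leaves it at about cos(angle) = (h - 3 mm) / 36 mm.
- fin3 (a joint): Hinge of fin 3 of the curved row, rad: 0 upright, 1.48 folded forwards and flat. As fin 1.
- fin4_foot (a point): Point on the board's top below the middle of the hinge of fin 4 of the curved row (1 next to the round mark, 7 next to the bar; 41.6 mm apart along the arc).
- fin4 (a joint): Hinge of fin 4 of the curved row, rad: 0 upright, 1.48 folded forwards and flat. As fin 1.
- fin5_foot (a point): Point on the board's top below the middle of the hinge of fin 5 of the curved row (1 next to the round mark, 7 next to the bar; 41.6 mm apart along the arc).
- fin5 (a joint): Hinge of fin 5 of the curved row, rad: 0 upright, 1.48 folded forwards and flat. As fin 1.
- fin6_foot (a point): Point on the board's top below the middle of the hinge of fin 6 of the curved row (1 next to the round mark, 7 next to the bar; 41.6 mm apart along the arc).
- fin6 (a joint): Hinge of fin 6 of the curved row, rad: 0 upright, 1.48 folded forwards and flat. As fin 1.
- fin7_foot (a point): Point on the board's top below the middle of the hinge of fin 7 of the curved row (1 next to the round mark, 7 next to the bar; 41.6 mm apart along the arc).
- fin7 (a joint): Hinge of fin 7 of the curved row, rad: 0 upright, 1.48 folded forwards and flat. As fin 1.
- short1 (a joint): Hinge of fin 1 of the straight row (from board -y to +y), rad: same make as the others, 0 upright, starts up to 0.15, folds towards the board's +y. To be left standing.
- short2 (a joint): Hinge of fin 2 of the straight row (from board -y to +y), rad: same make as the others, 0 upright, starts up to 0.15, folds towards the board's +y. To be left standing.
- short3 (a joint): Hinge of fin 3 of the straight row (from board -y to +y), rad: same make as the others, 0 upright, starts up to 0.15, folds towards the board's +y. To be left standing.
- tower: Bystander: a white printed round tower, 26 mm across, 40 mm tall, standing loose on the board inside the curve. Origin at the centre of its underside.
- house: Bystander: a small grey house with a black gabled roof, 30 x 40 mm, 33 mm tall, standing loose on the board in the far left corner. Origin at the centre of its underside.
- terrace: Bystander: a white stepped block, 30 x 50 mm, 34 mm tall, standing loose on the board in the far right corner. Origin at the centre of its underside.
- tray: Bystander: a small black divided tray, 60 x 60 mm, 30 mm tall, loose on the table just left of the board. Origin at the centre of its underside.
- spool: Bystander: a small grey empty spool, 52 mm across, 30 mm tall, loose on the table just right of the board. Origin at the centre of its underside.

How it is judged:
On the way, in this order (a step that is already met when the one before it is completed fails the run):
1. fin 1 of the curved row is folded down past 60 degrees (value of joint fin1 above 1.05 rad), for 0.02 s.
2. fin 2 of the curved row is folded down past 60 degrees (value of joint fin2 above 1.05 rad), for 0.02 s.
3. fin 3 of the curved row is folded down past 60 degrees (value of joint fin3 above 1.05 rad), for 0.02 s.
4. fin 4 of the curved row is folded down past 60 degrees (value of joint fin4 above 1.05 rad), for 0.02 s.
5. fin 5 of the curved row is folded down past 60 degrees (value of joint fin5 above 1.05 rad), for 0.02 s.
6. fin 6 of the curved row is folded down past 60 degrees (value of joint fin6 above 1.05 rad), for 0.02 s.
7. fin 7 of the curved row is folded down past 60 degrees (value of joint fin7 above 1.05 rad), for 0.02 s.
At the end, for the whole second after the job is handed in: All seven fins of the curved row are folded more than 1.05 rad (60 degrees) from upright, the three of the straight row less than 0.4 rad; the board (at rest) and the five bystanders are within 20 mm of where they started (value of joint each of fin1, fin2, fin3, fin4, fin5, fin6, fin7 above 1.05 rad and value of joint each of short1, short2, short3 below 0.4 rad and distance of each of board, tower, house, terrace, tray, spool from where it was at the start of the episode below 0.02 m and linear speed of board below 0.01 m/s); the robot touches nothing.
It fails at once if a fin of the straight row is folded (0.4 rad or more) (value of joint any of short1, short2, short3 above 0.4 rad).
It fails at once if the board is shifted 20 mm or more, or lifted 10 mm (distance of board from where it was at the start of the episode above 0.02 m or height (world z) of board above 0.01 m).
It fails at once if a small model, the tray or the spool is moved 20 mm or more, lifted or tipped over (distance of any of tower, house, terrace, tray, spool from where it was at the start of the episode above 0.02 m or angle between any of tower, house, terrace, tray, spool's own z axis and vertical above 0.5 rad).
It fails at once if the fingers press on the board or its fins with more than 25 N (contact force between the fingers and board above 25 N).
It also fails if it takes over 48 s, if anything falls off the work surface, if the arm or the gripper's body presses on something with over 40 N, if the wrist force passes 120 N, or if a joint passes its speed limit or range.

## Working session

There is one attempt and no reset: what is moved stays moved. The work goes in short steps, Python scripts to look and compute and a tool call to move; the robot and the scene stay as the last step left them, time stands still between calls to the robot, and variables do not carry over. Pictures are saved under pics/ and viewed, at most 10 in all, crops included, and the job is handed in when it is done.

Besides the shell and the picture viewer there is one more tool, called after "Request:" as name(argument=value, ...), one argument or row to a line, values as JSON. arm_command: Moves the arm, as the interface text tells. Its arguments: {"type":"object","properties":{"steps":{"type":"array"},"grip":{"type":"number"}},"required":["steps"]}

```bash
mkdir -p pics; python3 - <<'E'
from workcell import status, viewer, robot
import cv2,numpy as np
for n in("top","side"):
    p,d=viewer.camera(n); np.savez(f"pics/{n}.npz",p=p,d=d); cv2.imwrite(f"pics/{n}0.png",p[:,:,::-1]); m=viewer.camera_model(n); print(n,m)
s=status.sense(); print(s, robot.tip_reach)
E
```

```text
top {'fx': 613.7342940416203, 'fy': 613.7342940416203, 'cx': 320.54203083826394, 'cy': 236.99605674490692, 'R': array([[ 0.00595149, -0.99991116,  0.01192702],
       [-0.98406761, -0.0079758 , -0.17761568],
       [ 0.17769503, -0.01067992, -0.98402765]]), 't': array([0.03747992, 0.56041671, 1.03772737])}
side {'fx': 495.8937723661811, 'fy': 495.8937723661811, 'cx': 322.85579243846803, 'cy': 245.67753541353295, 'R': array([[ 0.96610862, -0.25749688, -0.01815205],
       [-0.15822183, -0.53513905, -0.82981447],
       [ 0.20396077,  0.80456296, -0.55774407]]), 't': array([-0.52391117,  0.16650436,  0.71403824])}
{'time': 0.1, 'joints': array([1.23870971e+00, 3.78000266e-01, 7.97841986e-02, 1.27440281e+00,
       1.96317698e-05, 1.46051876e+00]), 'joint_velocities': array([-1.50463023e-03, -1.95497819e-03,  1.90209228e-03,  2.53917220e-05,
       -2.80333316e-04, -6.97375065e-04]), 'joint_torque': array([ 1.25178092e-03, -4.64695394e+01,  2.70581925e+01,  1.20911835e-02,
       -1.98624557e-04,  1.61872691e-05]), 'tool_pos': array([0.12628963, 0.56038775, 0.241458  ]), 'tcp_rot': array([-3.47656554e-01, -3.12187430e+00,  2.78596935e-03]), 'ft_force': array([-0.18616945, -0.17714889, -0.54879149]), 'torque': array([-0.04361402,  0.03728703, -0.01932146]), 'grip_force': 0.0, 'width': 0.0850245811711553} 0.011
```

View pics/top0.png

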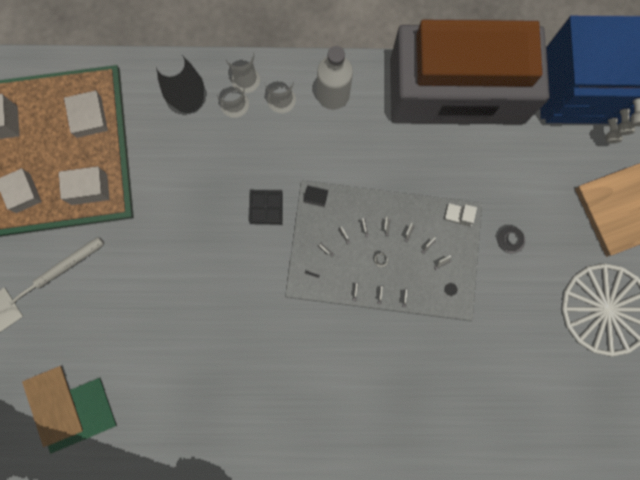

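View pics/side0.png

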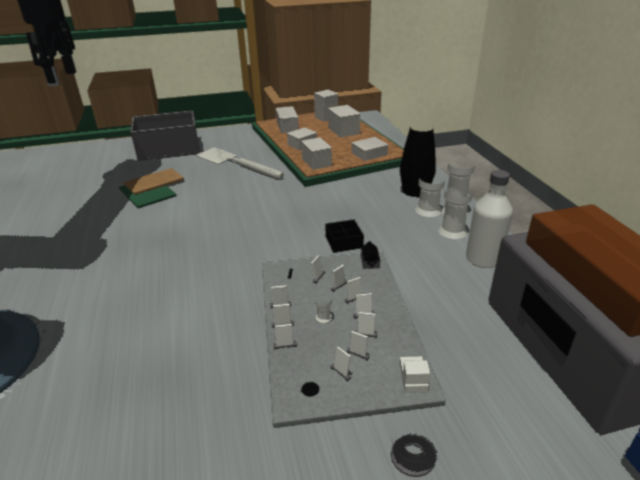

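The top view shows the board spanning about (287–481, 181–319). The round mark is at (451,289), the bar at (312,273), the curved row bulges upward (+x), and the short row is at (355–405, 292). The side view also shows the mark (310,389) and the bar (290,273).

```bash
cat > h.py <<'E'
import numpy as np, cv2
from workcell import viewer
def ray(n,uv,z):
    m=viewer.camera_model(n); R,t=np.array(m["R"]),np.array(m["t"])
    c=-R.T@t; d=R.T@np.array([(uv[0]-m["cx"])/m["fx"],(uv[1]-m["cy"])/m["fy"],1])
    return c+d*(z-c[2])/d[2]
def proj(n,X):
    m=viewer.camera_model(n); q=np.array(m["R"])@X+np.array(m["t"])
    return np.array([m["fx"]*q[0]/q[2]+m["cx"],m["fy"]*q[1]/q[2]+m["cy"]])
def blob(g,c,r,thr):
    x0,y0=c[0]-r,c[1]-r; w=np.clip(thr-g[y0:y0+2*r+1,x0:x0+2*r+1].astype(float),0,None)
    yy,xx=np.mgrid[y0:y0+2*r+1,x0:x0+2*r+1]; return np.array([(w*xx).sum(),(w*yy).sum()])/w.sum(),(w>0).sum()
E
python3 - <<'E'
from h import *
B=np.array([[-.059,-.126],[-.063,.127]])
for n,cs,rs in(("top",[(451,289),(312,273)],(10,9)),("side",[(310,389),(290,273)],(14,8))):
    p=np.load(f"pics/{n}.npz")["p"]; g=cv2.cvtColor(p,cv2.COLOR_RGB2GRAY)
    W=[]
    for c,r in zip(cs,rs):
        bg=np.median(g[c[1]-r:c[1]+r,c[0]-r:c[0]+r]); uv,k=blob(g,c,r,bg*.75); W.append(ray(n,uv,.012)); print(n,uv,k,bg,W[-1].round(4))
    W=np.array(W)[:,:2]; dW=W[1]-W[0]; dB=B[1]-B[0]
    a=np.arctan2(dW[1],dW[0])-np.arctan2(dB[1],dB[0]); c,s=np.cos(a),np.sin(a);Rm=np.array([[c,-s],[s,c]])
    o=W.mean(0)-Rm@B.mean(0); print(n,"len",np.hypot(*dW),np.hypot(*dB),"yaw",np.degrees(a),"origin",o)
    im=p[:,:,::-1].copy()
    np.save(f"pose_{n}.npy",[*o,a])
    th0=np.arctan2(-.126,.031)
    for i in range(7):
        th=(i-3)*.0416/.13; b=np.array([-.09+.13*np.cos(th),.13*np.sin(th)])
        for z,col in((.015,(0,0,255)),(.051,(255,0,0))):
            u=proj(n,np.r_[o+Rm@b,z]); cv2.circle(im,tuple(int(round(v)) for v in u),1,col,-1)
    for b in((.11,.17),(.11,-.17),(-.11,.17),(-.11,-.17)):
        u=proj(n,np.r_[o+Rm@np.array(b),.012]); cv2.circle(im,tuple(int(round(v)) for v in u),2,(0,255,0),-1)
    y,x=(160,260) if n=="top" else (230,240)
    cv2.imwrite(f"pics/{n}_o.png",cv2.resize(im[y:y+200,x:x+240],None,fx=3,fy=3,interpolation=cv2.INTER_CUBIC)[:600])
print("tower etc")
E
```

```text
top [450.42306467 288.91971966] 128 120.0 [ 0.4733 -0.1949  0.012 ]
top [311.29601803 273.54244929] 41 122.0 [0.4994 0.0574 0.012 ]
top len 0.253661077410973 0.2530316185775999 yaw -6.823405271968988 origin [ 0.54687822 -0.0765145 ]
side [309.8334827 388.8154508] 233 118.0 [ 0.4728 -0.1958  0.012 ]
side [289.81806368 273.33674464] 44 117.0 [0.4986 0.0561 0.012 ]
side len 0.25322688943410193 0.2530316185775999 yaw -6.754310783426463 origin [ 0.54618037 -0.07752699]
tower etc
```

View pics/top_o.png

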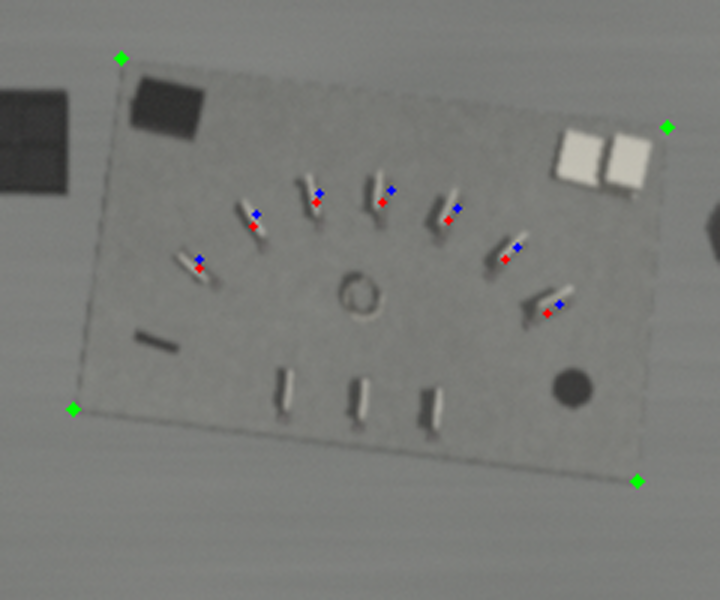

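View pics/side_o.png

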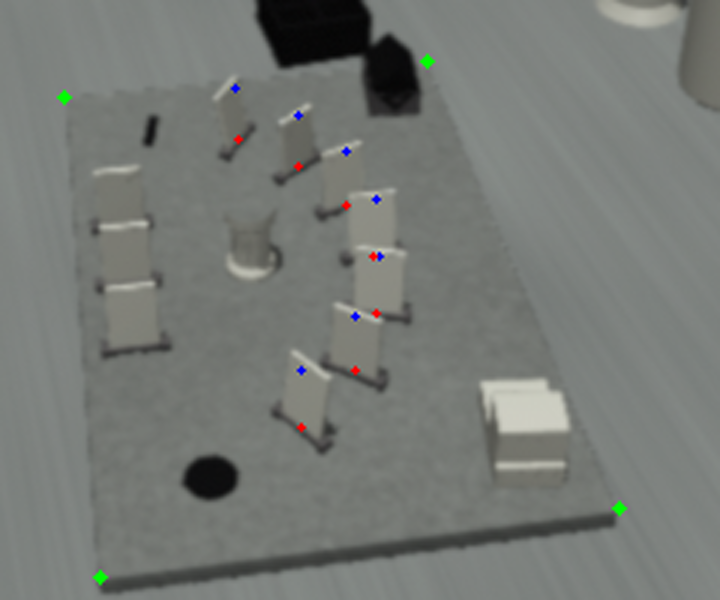

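The pose overlay fits: corners, hinges and tops all line up, and the mark-to-bar length is 253.2–253.7 mm against 253.0 mm. I'll use the mean of the two views: origin (0.5465, -0.077), yaw -6.79°. Next I work out the moves.

```bash
cat >> h.py <<'E'
from scipy.spatial.transform import Rotation as Ro
from workcell import status, robot
A=np.radians(-6.79); O=np.array([.5465,-.077]); RB=np.array([[np.cos(A),-np.sin(A)],[np.sin(A),np.cos(A)]])
def arc(s,z):  # s: mm along arc from fin 1 hinge
    th=(s-124.8)/130; return np.r_[O+RB@[-.09+.13*np.cos(th),.13*np.sin(th)],z]
def tool(P):   # world target(s) -> units of translation
    st=status.sense(); return ((np.atleast_2d(P)-st["tool_pos"])@Ro.from_rotvec(st["tcp_rot"]).as_matrix()/.5).round(4)
E
python3 - <<'E'
from h import *
print(tool([[.44,.2,.242],arc(-55,.242)]), arc(-55,0))
E
```

```text
[[-7.7060e-01 -5.6510e-01 -2.0000e-04]
 [-9.9580e-01 -1.3263e+00  1.1000e-03]] [ 0.46612157 -0.196048    0.        ]
```

Request:
arm_command(
  steps=[
    {"translation": [-0.77, -0.565, 0], "twist": 0},
    {"translation": [-0.77, -0.565, 0], "twist": 0},
    {"translation": [-0.77, -0.565, 0], "twist": 0},
    {"translation": [-0.77, -0.565, 0], "twist": 0},
    {"translation": [-0.77, -0.565, 0], "twist": 0},
    {"translation": [-0.77, -0.565, 0], "twist": 0},
    {"translation": [-0.77, -0.565, 0], "twist": 0},
    {"translation": [-0.77, -0.565, 0], "twist": 0},
  ],
  grip=0,
)

```text
time: 0.77
tool_pos: [0.3459, 0.3076, 0.2421]
tcp_rot: [-0.347, -3.122, 0.0]
ft_force: [1.3, 0.7, 0.8]
width: -0.0001
grip_force: 0.0
```

```bash
python3 - <<'E'
from h import *
print(tool([[.44,.2,.242],arc(-55,.242)]), status.sense()["tool_pos"],status.sense()["width"],robot.tip_reach)
E
```

```text
[[-2.310e-01 -1.686e-01  1.000e-04]
 [-4.559e-01 -9.299e-01  2.000e-04]] [0.3458522  0.30759212 0.24206708] -7.770733320764548e-05 0.011
```

Request:
arm_command(
  steps=[
    {"translation": [-0.456, -0.93, 0], "twist": 0},
    {"translation": [-0.456, -0.93, 0], "twist": 0},
    {"translation": [-0.456, -0.93, 0], "twist": 0},
    {"translation": [-0.456, -0.93, 0], "twist": 0},
    {"translation": [-0.456, -0.93, 0], "twist": 0},
    {"translation": [-0.456, -0.93, 0], "twist": 0},
    {"translation": [-0.456, -0.93, 0], "twist": 0},
    {"translation": [-0.456, -0.93, 0], "twist": 0},
  ],
)

```text
time: 1.43
tool_pos: [0.4222, -0.0168, 0.2421]
tcp_rot: [-0.348, -3.122, -0.0]
ft_force: [1.0, 0.3, 0.3]
width: -0.0001
grip_force: 0.0
```

```bash
python3 - <<'E'
from h import *
print(tool([arc(-55,.242),arc(-55,.075)]))
E
```

```text
[[-1.646e-01 -3.304e-01  1.000e-04]
 [-1.647e-01 -3.305e-01  3.341e-01]]
```

Request:
arm_command(
  steps=[
    {"translation": [-0.165, -0.33, 0], "twist": 0},
    {"translation": [-0.165, -0.33, 0], "twist": 0},
    {"translation": [-0.165, -0.33, 0], "twist": 0},
    {"translation": [-0.165, -0.33, 0], "twist": 0},
    {"translation": [-0.165, -0.33, 0], "twist": 0},
    {"translation": [-0.165, -0.33, 0.08], "twist": 0},
    {"translation": [-0.165, -0.33, 0.16], "twist": 0},
    {"translation": [-0.165, -0.33, 0.24], "twist": 0},
  ],
)

```text
time: 2.1
tool_pos: [0.4672, -0.1949, 0.1212]
tcp_rot: [0.35, 3.12, -0.001]
ft_force: [0.5, 1.0, -1.5]
width: 0.0003
grip_force: 0.0
```

```bash
python3 - <<'E'
from h import *
z=.012+.0145+.011
print(status.sense()["tool_pos"],tool([arc(-55,.06),arc(-55,z)]))
p,d=viewer.camera("side"); im=p[:,:,::-1]
cv2.imwrite("pics/s1.png",cv2.resize(im[230:430,240:480],None,fx=3,fy=3))
E
```

```text
[ 0.46721853 -0.19489899  0.12118394] [[ 0.0019 -0.0027  0.1224]
 [ 0.002  -0.0027  0.1674]]
```

View pics/s1.png

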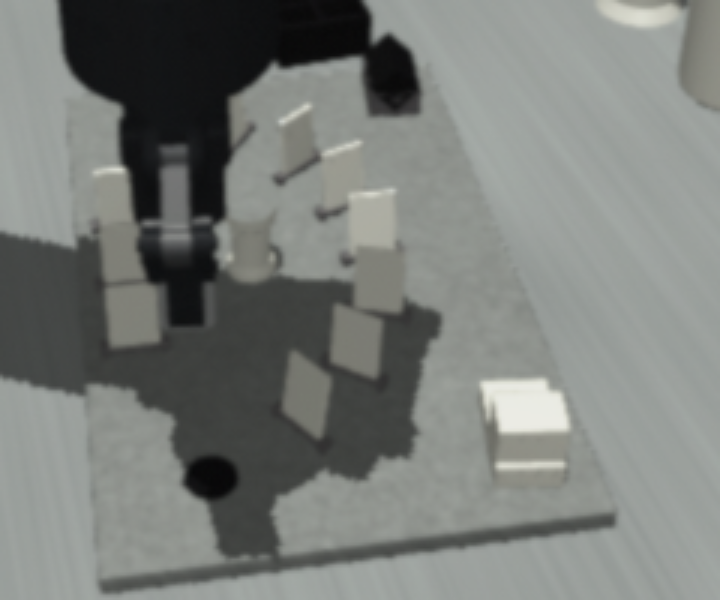

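The side view shows the closed fingertips at crop (187,327), above the round mark at (210,477), with all fins still standing and clear of them. I'll descend to the stroking height, h about 14.5 mm.

Request:
arm_command(
  steps=[
    {"translation": [0.002, -0.003, 0.06], "twist": 0},
    {"translation": [0.002, -0.003, 0.11], "twist": 0},
    {"translation": [0.002, -0.003, 0.15], "twist": 0},
    {"translation": [0.002, -0.003, 0.167], "twist": 0},
    {"translation": [0.002, -0.003, 0.167], "twist": 0},
  ],
)

```text
time: 2.57
tool_pos: [0.4639, -0.1941, 0.0375]
tcp_rot: [-0.347, -3.118, -0.003]
ft_force: [-0.3, 0.0, 0.1]
width: 0.0001
grip_force: 0.0
```

```bash
python3 - <<'E'
from h import *
z=.0375
s=status.sense();print(s["tool_pos"],s["ft_force"])
S=np.arange(-55,310,6.5)[1:]
print(tool([arc(x,z) for x in S]).tolist())
st=s["tool_pos"]
print("tip proj side",proj("side",st-[0,0,.011]))
p,d=viewer.camera("side")
cv2.imwrite("pics/s2.png",cv2.resize(p[310:430,250:410,::-1],None,fx=5,fy=5))
E
```

```text
[ 0.46393761 -0.19414163  0.03747201] [-0.27974155  0.00102183  0.12058338]
[[-0.0175, 0.0013, -0.0001], [-0.0296, 0.0059, -0.0002], [-0.0415, 0.0112, -0.0002], [-0.0531, 0.017, -0.0003], [-0.0644, 0.0234, -0.0003], [-0.0754, 0.0304, -0.0003], [-0.086, 0.0379, -0.0004], [-0.0962, 0.0459, -0.0004], [-0.106, 0.0545, -0.0004], [-0.1154, 0.0635, -0.0004], [-0.1243, 0.0729, -0.0005], [-0.1327, 0.0828, -0.0005], [-0.1406, 0.0932, -0.0005], [-0.148, 0.1039, -0.0005], [-0.1549, 0.1149, -0.0005], [-0.1612, 0.1263, -0.0005], [-0.1669, 0.138, -0.0006], [-0.172, 0.1499, -0.0006], [-0.1765, 0.1621, -0.0006], [-0.1804, 0.1745, -0.0006], [-0.1837, 0.1871, -0.0006], [-0.1863, 0.1998, -0.0005], [-0.1883, 0.2126, -0.0005], [-0.1897, 0.2256, -0.0005], [-0.1904, 0.2385, -0.0005], [-0.1905, 0.2515, -0.0005], [-0.1899, 0.2645, -0.0005], [-0.1887, 0.2775, -0.0005], [-0.1868, 0.2903, -0.0004], [-0.1843, 0.3031, -0.0004], [-0.1811, 0.3157, -0.0004], [-0.1773, 0.3281, -0.0003], [-0.1729, 0.3404, -0.0003], [-0.1679, 0.3524, -0.0003], [-0.1623, 0.3641, -0.0002], [-0.1562, 0.3755, -0.0002], [-0.1494, 0.3866, -0.0001], [-0.1421, 0.3974, -0.0001], [-0.1343, 0.4078, -0.0], [-0.126, 0.4178, 0.0], [-0.1172, 0.4273, 0.0], [-0.1079, 0.4364, 0.0001], [-0.0982, 0.4451, 0.0002], [-0.088, 0.4532, 0.0002], [-0.0775, 0.4608, 0.0003], [-0.0666, 0.4679, 0.0003], [-0.0553, 0.4744, 0.0004], [-0.0438, 0.4804, 0.0004], [-0.032, 0.4857, 0.0005], [-0.0199, 0.4905, 0.0005], [-0.0075, 0.4947, 0.0006], [0.005, 0.4982, 0.0007], [0.0176, 0.5011, 0.0007], [0.0304, 0.5034, 0.0008], [0.0433, 0.505, 0.0008], [0.0563, 0.506, 0.0009]]
tip proj side [302.49225166 381.78224889]
```

View pics/s2.png

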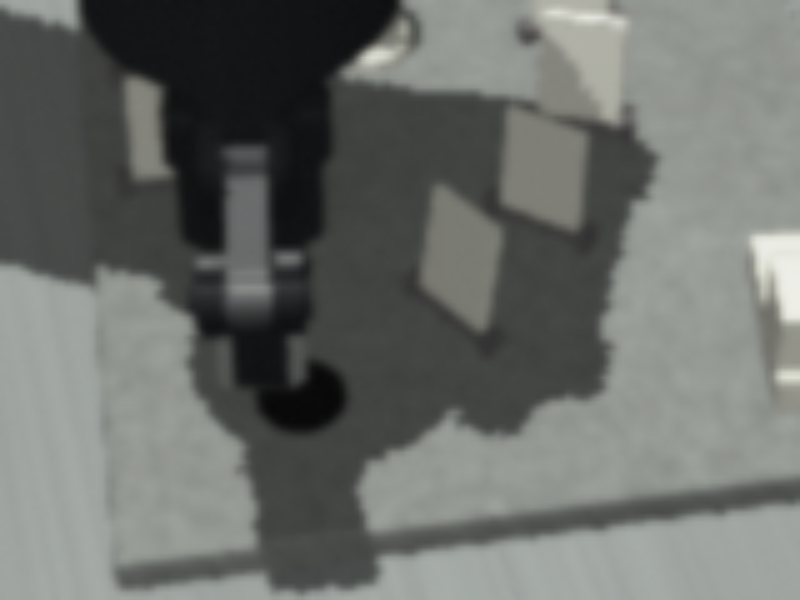

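The tip lands where projected (crop x about 262, near face at y about 388), beside the mark, with no force on it and fin 1 at (455,260) ahead. Now the stroke.

Request:
arm_command(
  steps=[
    {"translation": [-0.0175, 0.001, 0], "twist": 0},
    {"translation": [-0.03, 0.006, 0], "twist": 0},
    {"translation": [-0.0415, 0.011, 0], "twist": 0},
    {"translation": [-0.053, 0.017, 0], "twist": 0},
    {"translation": [-0.0645, 0.0235, 0], "twist": 0},
    {"translation": [-0.0755, 0.0305, 0], "twist": 0},
    {"translation": [-0.086, 0.038, 0], "twist": 0},
    {"translation": [-0.096, 0.046, 0], "twist": 0},
  ],
)

```text
time: 3.28
tool_pos: [0.5176, -0.1829, 0.0386]
tcp_rot: [-0.347, -3.122, 0.0]
ft_force: [-1.1, -0.2, 0.1]
width: 0.0
grip_force: 0.3
```

```bash
cat > nx.py <<'E'
from h import *
import sys
s=status.sense(); p=s["tool_pos"]; b=RB.T@(p[:2]-O)-[-.09,0]
c=1000*.13*np.arctan2(b[1],b[0])+124.8
print("s",c.round(1),"radius",np.hypot(*b).round(4),"z",p[2].round(4),s["ft_force"].round(1))
print(tool([arc(c+6.5*i,.0375) for i in range(1,9)]).round(3).tolist())
E
python3 nx.py
```

```text
s -1.8 radius 0.1313 z 0.0386 [-1.1 -0.2  0.1]
[[-0.008, 0.011, 0.002], [-0.017, 0.02, 0.002], [-0.026, 0.029, 0.002], [-0.034, 0.039, 0.002], [-0.042, 0.05, 0.002], [-0.05, 0.06, 0.002], [-0.056, 0.072, 0.002], [-0.062, 0.083, 0.002]]
```

Request:
arm_command(
  steps=[
    {"translation": [-0.008, 0.011, 0.001], "twist": 0},
    {"translation": [-0.017, 0.02, 0.002], "twist": 0},
    {"translation": [-0.026, 0.029, 0.002], "twist": 0},
    {"translation": [-0.034, 0.039, 0.002], "twist": 0},
    {"translation": [-0.042, 0.05, 0.002], "twist": 0},
    {"translation": [-0.05, 0.06, 0.002], "twist": 0},
    {"translation": [-0.056, 0.072, 0.002], "twist": 0},
    {"translation": [-0.062, 0.083, 0.002], "twist": 0},
  ],
)

```text
time: 3.95
tool_pos: [0.5571, -0.1491, 0.0378]
tcp_rot: [-0.348, -3.122, -0.0]
ft_force: [0.2, 0.2, 0.2]
width: 0.0002
grip_force: 0.2
```

```bash
python3 nx.py; python3 -c "
from h import *
p,d=viewer.camera('side'); cv2.imwrite('pics/s3.png',cv2.resize(p[230:430,240:480,::-1],None,fx=3,fy=3))"
```

```text
s 50.4 radius 0.1298 z 0.0378 [0.2 0.2 0.2]
[[-0.006, 0.012, 0.001], [-0.011, 0.024, 0.001], [-0.015, 0.036, 0.001], [-0.019, 0.048, 0.001], [-0.022, 0.061, 0.001], [-0.025, 0.074, 0.001], [-0.027, 0.086, 0.001], [-0.028, 0.099, 0.001]]
```

View pics/s3.png

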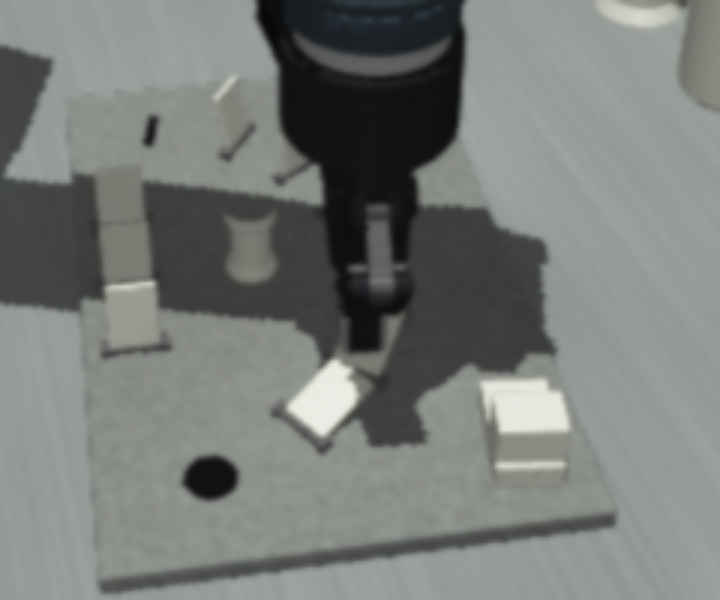

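Fin 1 lies well down at crop (325,403). Fin 2 is folding under the finger at (375,345), and the board and short row are unmoved. I'll continue.

Request:
arm_command(
  steps=[
    {"translation": [-0.006, 0.012, 0.001], "twist": 0},
    {"translation": [-0.011, 0.024, 0.001], "twist": 0},
    {"translation": [-0.015, 0.036, 0.001], "twist": 0},
    {"translation": [-0.019, 0.048, 0.001], "twist": 0},
    {"translation": [-0.022, 0.061, 0.001], "twist": 0},
    {"translation": [-0.025, 0.074, 0.001], "twist": 0},
    {"translation": [-0.027, 0.086, 0.001], "twist": 0},
    {"translation": [-0.028, 0.099, 0.001], "twist": 0},
  ],
)

```text
time: 4.67
tool_pos: [0.5816, -0.1038, 0.0373]
tcp_rot: [0.348, 3.122, 0.0]
ft_force: [0.1, -0.9, 0.9]
width: 0.0001
grip_force: 0.1
```

```bash
python3 nx.py
```

```text
s 102.3 radius 0.13 z 0.0373 [ 0.1 -0.9  0.9]
[[-0.001, 0.013, -0.0], [-0.0, 0.026, -0.0], [0.0, 0.039, -0.0], [0.002, 0.052, -0.0], [0.004, 0.065, -0.0], [0.006, 0.078, -0.0], [0.01, 0.09, -0.0], [0.013, 0.102, -0.0]]
```

Request:
arm_command(
  steps=[
    {"translation": [-0.001, 0.013, 0], "twist": 0},
    {"translation": [0, 0.026, 0], "twist": 0},
    {"translation": [0, 0.039, 0], "twist": 0},
    {"translation": [0.002, 0.052, 0], "twist": 0},
    {"translation": [0.004, 0.065, 0], "twist": 0},
    {"translation": [0.006, 0.078, 0], "twist": 0},
    {"translation": [0.01, 0.09, 0], "twist": 0},
    {"translation": [0.013, 0.102, 0], "twist": 0},
  ],
)

```text
time: 5.33
tool_pos: [0.586, -0.0524, 0.0373]
tcp_rot: [-0.347, -3.122, -0.001]
ft_force: [0.7, 0.5, 0.5]
width: 0.0003
grip_force: 0.1
```

```bash
python3 nx.py
```

```text
s 154.2 radius 0.1296 z 0.0373 [0.7 0.5 0.5]
[[0.004, 0.012, -0.0], [0.009, 0.024, -0.0], [0.015, 0.036, -0.0], [0.021, 0.047, -0.0], [0.028, 0.058, -0.0], [0.035, 0.069, -0.0], [0.043, 0.08, -0.0], [0.051, 0.089, -0.0]]
```

Request:
arm_command(
  steps=[
    {"translation": [0.004, 0.012, 0], "twist": 0},
    {"translation": [0.009, 0.024, 0], "twist": 0},
    {"translation": [0.015, 0.036, 0], "twist": 0},
    {"translation": [0.021, 0.047, 0], "twist": 0},
    {"translation": [0.028, 0.058, 0], "twist": 0},
    {"translation": [0.035, 0.069, 0], "twist": 0},
    {"translation": [0.043, 0.08, 0], "twist": 0},
    {"translation": [0.051, 0.089, 0], "twist": 0},
  ],
)

```text
time: 6.0
tool_pos: [0.5709, -0.0036, 0.0373]
tcp_rot: [0.348, 3.122, -0.0]
ft_force: [-0.8, -1.1, 0.3]
width: 0.0001
grip_force: 0.4
```

```bash
python3 nx.py
```

```text
s 205.7 radius 0.1299 z 0.0373 [-0.8 -1.1  0.3]
[[0.009, 0.01, -0.0], [0.018, 0.019, -0.0], [0.028, 0.027, -0.0], [0.038, 0.035, -0.0], [0.049, 0.043, -0.0], [0.06, 0.05, -0.0], [0.071, 0.056, -0.0], [0.082, 0.062, -0.0]]
```

Request:
arm_command(
  steps=[
    {"translation": [0.009, 0.01, 0], "twist": 0},
    {"translation": [0.018, 0.019, 0], "twist": 0},
    {"translation": [0.028, 0.027, 0], "twist": 0},
    {"translation": [0.038, 0.035, 0], "twist": 0},
    {"translation": [0.049, 0.043, 0], "twist": 0},
    {"translation": [0.06, 0.05, 0], "twist": 0},
    {"translation": [0.071, 0.056, 0], "twist": 0},
    {"translation": [0.082, 0.062, 0], "twist": 0},
  ],
)

```text
time: 6.67
tool_pos: [0.5375, 0.0355, 0.0374]
tcp_rot: [0.348, 3.122, 0.0]
ft_force: [0.5, -0.3, 0.2]
width: 0.0001
grip_force: 0.2
```

```bash
python3 nx.py
```

```text
s 257.6 radius 0.1298 z 0.0374 [ 0.5 -0.3  0.2]
[[0.012, 0.006, -0.0], [0.024, 0.01, -0.0], [0.036, 0.015, -0.0], [0.049, 0.018, -0.0], [0.061, 0.021, -0.0], [0.074, 0.023, -0.0], [0.087, 0.025, -0.0], [0.1, 0.026, -0.0]]
```

Request:
arm_command(
  steps=[
    {"translation": [0.012, 0.006, 0], "twist": 0},
    {"translation": [0.024, 0.01, 0], "twist": 0},
    {"translation": [0.036, 0.015, 0], "twist": 0},
    {"translation": [0.049, 0.018, 0], "twist": 0},
    {"translation": [0.061, 0.021, 0], "twist": 0},
    {"translation": [0.074, 0.023, 0], "twist": 0},
    {"translation": [0.087, 0.025, 0], "twist": 0},
    {"translation": [0.1, 0.026, 0], "twist": 0},
  ],
)

```text
time: 7.33
tool_pos: [0.4913, 0.059, 0.0373]
tcp_rot: [-0.348, -3.122, -0.0]
ft_force: [0.2, 0.0, 0.8]
width: 0.0002
grip_force: 0.0
```

Request:
arm_command(
  steps=[
    {"translation": [0.01, 0, -0.05], "twist": 0},
    {"translation": [0.01, 0, -0.12], "twist": 0},
    {"translation": [0.01, 0, -0.2], "twist": 0},
    {"translation": [0.01, 0, -0.28], "twist": 0},
    {"translation": [0.05, 0.08, -0.3], "twist": 0},
    {"translation": [0.08, 0.16, -0.3], "twist": 0},
    {"translation": [0.1, 0.24, -0.3], "twist": 0},
    {"translation": [0.1, 0.3, -0.3], "twist": 0},
  ],
)

```text
time: 8.0
tool_pos: [0.4745, 0.2182, 0.1881]
tcp_rot: [0.347, 3.122, 0.001]
ft_force: [0.8, -0.1, 0.5]
width: -0.0002
grip_force: 0.0
```

```bash
python3 -c "
from h import *
p,d=viewer.camera('side'); cv2.imwrite('pics/s4.png',cv2.resize(p[230:430,240:480,::-1],None,fx=3,fy=3))
p,d=viewer.camera('top'); cv2.imwrite('pics/t4.png',cv2.resize(p[160:340,240:500,::-1],None,fx=3,fy=3))"
```

```text
(no output)
```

View pics/s4.png

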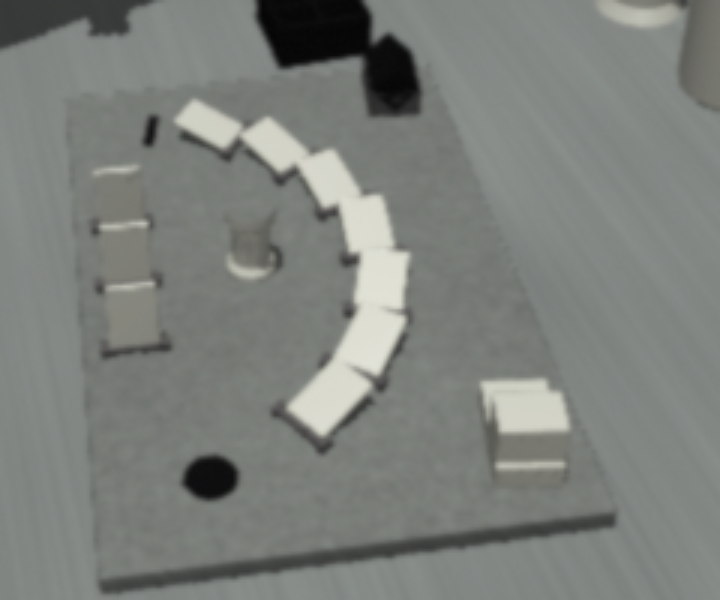

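View pics/t4.png

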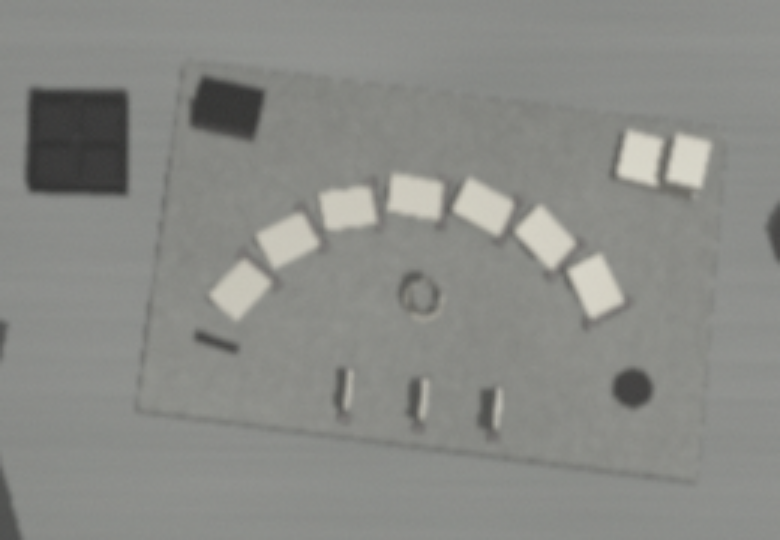

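All seven curved fins lie nearly flat along the arc, from crop (597,287) to (240,290) in the top view. The short row at (345–495, 395) still stands, and the board and models haven't moved. The arm is clear, so I'm handing in.

```bash
python3 -c "
from workcell import order
print(order.finish_job())"
```

```text
the job is handed in; nothing more can be done
None
```

The job is handed in (no verdict was returned): in the final pictures all seven curved fins lie nearly flat after one stroke from the mark to the bar, the straight row still stands, and the board, models and tray look unmoved (the spool was almost out of frame).

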